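Refit the dosing cartridge and lock it

ROBOT

A 6-joint arm with a two-finger parallel gripper is mounted at the origin on the work surface. World frame = base frame: x ahead of the robot, y to its left, z up, the work surface at z = 0. Lengths are in m, angles in degrees, forces in N, time in s.
With the tool pointing down it reaches from about 0.35 to 0.875 m from the base axis. Payload 4.2 kg.
Tool frame: the origin (TCP) lies midway between the tips of the shut fingers; the grasp point (between the pads) lies 19 mm behind it; z points along the fingers, y is the line along which they close (so a half turn about z gives the same grasp; the last joint's range is limited). The gripper opens to 87 mm and grips with 3 to 60 N. Pads are 19 mm wide; open, the fingers measure 117 mm over their backs; the gripper's body (75 mm by 190 mm) begins 51 mm behind the grasp point.
Start: joints at [86.895, 22.042, 0.453, 0, -68.411, -14.817], TCP at [0.192, 0.595, 0.223] pointing down, gripper open.
Joint ranges: [-179.83, 179.83], [-69.29, 118.12], [-61.27, 80.66], [-181.25, 117.63], [-171.15, -9.14], [-177.46, 177.46]. Speed limits (degrees/s): [159.86, 159.86, 180, 180, 180, 180].

INTERFACE

Orientations are given as a 3x3 rotation matrix whose columns are the frame's x, y, z axes.
In Python, from station import * gives the robot as it stands.
- The arm moves only by the tool move_arm, never from a script. Its argument "targets" is text: rows parted by semicolons, each of 4 numbers parted by spaces: the shift along the world's x, y, z in units of 25 mm (1.0 is 25 mm), then the turn about the world's z in units of 5 degrees (1.0 is 5 degrees). In form: tx ty tz spin; .... A call has 1 to 10 rows; each row shifts and turns the commanded pose from where the row before left it; what a row does not reach is not made up. A row lasts 1/12 s, in which the tool goes at most 41.7 mm and 7.16 degrees, less where a joint would pass 70% of its speed; a pose out of reach is approached as far as the arm can. A call is refused whole if a number of a shift passes 1 or a number of a turn 1, either way. A call with a gripper value outside its range is refused whole. "gripper" is the finger opening in mm, from 0 to 87, set as the call begins (left out, the last holds). The fingers move at their own pace and stop on an object; the grip force is fixed at half the most. Time passes only in rows, so rows that do not move let the fingers close. It gives the time, the measured TCP pose, the force, the opening and the grip force at its end, in the units of the state.
- sense(): the state, without advancing time (a new reading comes with each control period).
- capture(name): name is "scene" or "top" or "wrist"; returns a dict with "image" (384x512x3 uint8, blue, green, red), "fx", "fy", "cx", "cy" (pixels), "D" ([k1, k2, p1, p2, k3] as OpenCV has them; the pictures are not rectified), "world_from_camera" (4x4, takes a point from camera to world coordinates); the wrist camera has in their place "hand_eye" (4x4, takes a point from camera to tool coordinates, whose origin is the TCP and whose axes are the flange's). Camera axes: x right, y up, looking along -z (the intrinsics and any distortion apply to the point x, -y, -z); pixel columns grow to the right and rows downward; lengths in m; the calibration is good to about 2 mm. A picture is of the moment at which its call begins: read the wrist's pose just before it. There is no depth.
- finish_job(): hands the job in; it is judged then, once.
The state is a dict: "time_s": time; "joints": joint angles; "joint_velocities": joint speeds; "effort": joint torques, N m; "tcp_pos": TCP position; "ee_rot": TCP orientation; "wrist_force": force on the tool from outside, world axes, zero at the start; "moment": the same for the moment, N m; "gripper_width": opening from 0.0 (shut) to 1.0 (fully open); "gripper_force": force on a finger pad.
Only numpy, scipy, OpenCV 4.12 (cv2) and the standard library are available. Lean on these libraries where they do the work, as an engineer would, in place of code of your own. Each camera call takes 0.05 s, during which the arm holds its last target. There are 200 camera calls.

TASK

Pull the dosing cartridge (the one with the square grip and the nozzle tube) up out of its spring-caught bay on the parking rack, put it down into the pocket of the filler manifold (its nest can stand anywhere along its short slide, so feel for the pocket) and swing the locking yoke over it until it is fully shut, holding the cartridge home. Leave the blank in its bay.

Things in the scene. Friction and masses are not known exactly. Their poses are not given: they have to be found in the camera images.
- cartridge: Dosing cartridge, about 0.22 kg: white plastic foot 64 (x) by 34 (y) by 40 mm high, edges rounded 2 mm; centred on it a steel grip 22 (x) by 24 (y) mm, 40 to 68 mm above the underside, and on that an upright tube 12 mm across, 18 mm tall. The flat shoulders beside the grip are what the yoke presses on. Origin: centre of the underside; z up. Fits the pocket either way round.
- blank: Blank plug in the other bay of the rack: the same white foot as the cartridge, but on top only a short round steel knob 26 mm across and 14 mm high. Origin: centre of the underside. Stays where it is.
- rack: Parking rack, fixed: grey plastic rail 84 (x) by 190 (y) by 25 mm high with two bays centred at y = -50 and +50 mm; which one holds the cartridge varies. Bays are 15 mm deep, floor 10 mm above the table, 1.5 mm play per side; the cartridge's x lies along the rack's x. Origin: centre of the underside.
- catch_a (a point): Hinge of the sprung flap catch of the rack's y = -50 mm bay (the other bay has the same), 50 mm from the rack's middle in +x, 53 mm above the table, between steel cheeks 60 mm high. The flap, 20 mm wide, reaches back and overlaps the foot's top edge by 4 mm; pulled straight up with about 4 to 8 N it yields upward within 15 mm, then springs back.
- manifold (a point): Middle of the filler manifold at the height of its pocket's floor, 12 mm above the table. In a fixed aluminium frame 136 (x) by 94 (y) mm with guides 22 mm high slides a stiff steel nest 92 (x) by 72 (y) mm, top 37 mm above the table. It is left anywhere within 6 mm of the middle along x; this point does not show where. See or feel for it.
- mouth (a point): Point above the middle of the manifold at the height of the pocket's mouth, 37 mm above the table. The pocket, in the middle of the sliding nest, is 66.5 (x) by 36.5 (y) mm and 25 mm deep; its y is exact, its x is off by up to 6 mm. A black sprung plate 40 by 20 mm stands 4 mm proud of its floor: a cartridge rests 4 mm high until about 9 N presses it home.
- yoke_hinge (a point): Middle of the yoke's hinge line, which runs along the manifold's x, 50 mm to its -y side and 57 mm above the table. Carried by two steel cheeks 10 mm thick, 26 mm long (y), at x = -36 and +36 mm, their tops 64 mm above the table. Axes as the manifold's.
- yoke (a joint): Angle of the locking yoke: 0 = fully shut (its arms level over the pocket, pointing to the manifold's +y), growing as it opens; 1.57 = upright; it starts leaning back past upright. Stiff hinge: stays where it is left; about 5 N at the bar moves it, about 9 N near shut with a cartridge below.
- yoke_bar (a point): Middle of the yoke's cross bar, a steel round 10 mm thick and 60 mm long along x, 112 mm from the hinge line, joining the two steel arms (8 mm square, at x = -25 and +25 mm). Moves with the yoke.

How it is judged (in metres and radians):
On the way, in this order (a step that is already met when the one before it is completed fails the run):
1. the cartridge is lifted clear of the rack (height (world z) of cartridge above 0.045 m), for 0.1 s.
2. the cartridge stands in the pocket, yoke still open (y of cartridge in the frame of manifold between -0.003 and 0.003 m and x of cartridge in the frame of manifold between -0.01 and 0.01 m and angle between cartridge's own z axis and vertical below 0.06 rad and angle between the x axis of cartridge and the x axis of manifold, either way round below 0.08 rad and z of cartridge in the frame of manifold below 0.008 m and value of joint yoke above 0.6 rad), for 0.1 s.
At the end, for the whole second after the job is handed in: The cartridge stands upright in the pocket (within 3 mm across the slide, 10 mm along it, 0.06 rad tilt, 0.08 rad turn), within 2.5 mm of the pocket floor and at rest, the yoke is shut to below 0.05 rad, and the blank is upright in its bay (within 12 mm) (y of cartridge in the frame of manifold between -0.003 and 0.003 m and x of cartridge in the frame of manifold between -0.01 and 0.01 m and angle between cartridge's own z axis and vertical below 0.06 rad and angle between the x axis of cartridge and the x axis of manifold, either way round below 0.08 rad and z of cartridge in the frame of manifold below 0.0025 m and value of joint yoke below 0.05 rad and distance of blank from where it was at the start of the episode below 0.012 m and angle between blank's own z axis and vertical below 0.1 rad and linear speed of cartridge below 0.02 m/s); the robot touches nothing.
It fails at once if the blank is pulled out of its bay (distance of blank from where it was at the start of the episode above 0.012 m).
It also fails if it takes over 72 s, if anything falls off the work surface, if the arm or the gripper's body presses on something with over 40 N, if the wrist force passes 120 N, or if a joint passes its speed limit or range.

## Working session

There is one attempt and no reset: what is moved stays moved. The work goes in short steps, Python scripts to look and compute and a tool call to move; the robot and the scene stay as the last step left them, time stands still between calls to the robot, and variables do not carry over. Pictures are saved under pics/ and viewed, at most 10 in all, crops included, and the job is handed in when it is done.

Besides the shell and the picture viewer there is one more tool, called after "Emit:" by a JSON object that holds its "api" and its "payload". move_arm: Moves the arm, as the interface text tells. Its arguments: {"type":"object","properties":{"targets":{"type":"string"},"gripper":{"type":"number"}},"required":["targets"]}

```bash
mkdir -p pics; ls
python3 - <<'E'
from station import *
import cv2
s=sense();print(s)
for n in("scene","top"):
    c=capture(n);cv2.imwrite(f"pics/{n}0.png",c["image"]);print(n,{k:v for k,v in c.items() if k!="image"})
E
```

```text
pics
{'time_s': 0.0, 'joints': array([ 8.68951059e+01,  2.20914425e+01,  3.81064501e-01, -3.06185840e-02,
       -6.84117591e+01, -1.48180453e+01]), 'joint_velocities': array([-0.11960401,  0.04300987, -0.06789049,  0.00201612,  0.07380821,
        0.0313375 ]), 'effort': array([-5.94008015e-04, -3.90669715e+01,  1.87400061e+01,  4.21977684e+00,
        1.09160817e-02, -1.97467325e-04]), 'tcp_pos': array([0.19210928, 0.59411262, 0.22145699]), 'ee_rot': array([[ 9.51410603e-01, -3.07924490e-01, -6.11637500e-04],
       [-3.07925090e-01, -9.51408284e-01, -2.10160034e-03],
       [ 6.52172287e-05,  2.18782338e-03, -9.99997605e-01]]), 'wrist_force': array([-0.4523064 ,  0.52269505, -0.52523431]), 'moment': array([0.00665221, 0.00017445, 0.00327428]), 'gripper_force': 0.0, 'gripper_width': 0.9974814024421751}
scene {'fx': 416.5911416633196, 'fy': 416.5911416633196, 'cx': 258.5367237749142, 'cy': 191.60969901381083, 'D': array([-0.05316971,  0.        ,  0.        ,  0.        ,  0.        ]), 'world_from_camera': array([[ 0.46297009, -0.48148336,  0.74419921,  1.21886934],
       [ 0.88630929,  0.26160722, -0.38212237, -0.29072954],
       [-0.01070232,  0.8365019 ,  0.5478595 ,  0.56480775],
       [ 0.        ,  0.        ,  0.        ,  1.        ]])}
top {'fx': 401.65999104916125, 'fy': 401.65999104916125, 'cx': 259.24243882652235, 'cy': 192.33496375910968, 'D': array([0.00170313, 0.        , 0.        , 0.        , 0.        ]), 'world_from_camera': array([[ 0.00292398,  0.98105571, -0.19370377,  0.42115688],
       [-0.99901269,  0.01145263,  0.04292417,  0.05144311],
       [ 0.04432942,  0.19338701,  0.98012059,  0.87375748],
       [ 0.        ,  0.        ,  0.        ,  1.        ]])}
```

View pics/scene0.png

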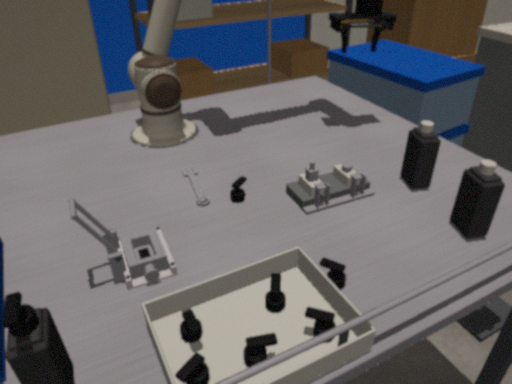

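View pics/top0.png

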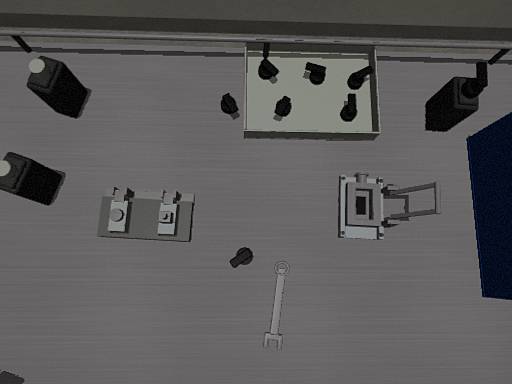

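The top view shows the rack on the left: blank at (118,215), cartridge at (166,217), catches toward image-up (+x). The manifold is at (361,207), with the yoke leaning back to image-right (-y).

```bash
cat > h.py <<'E'
from station import *
import cv2, numpy as np
def wfc(c,s=None):
    if "world_from_camera" in c: return c["world_from_camera"]
    T=np.eye(4);T[:3,:3]=s["ee_rot"];T[:3,3]=s["tcp_pos"]
    return T@c["hand_eye"]
def ray(c,T,uv):
    K=np.array([[c["fx"],0,c["cx"]],[0,c["fy"],c["cy"]],[0,0,1]])
    n=cv2.undistortPoints(np.array(uv,float).reshape(-1,1,2),K,c["D"]).reshape(-1,2)
    d=np.c_[n[:,0],-n[:,1],-np.ones(len(n))]@T[:3,:3].T
    return T[:3,3],d
def at(c,T,uv,z):
    o,d=ray(c,T,uv); return o+d*((z-o[2])/d[:,2])[:,None]
E
python3 - <<'E'
from h import *
c=capture("top");T=wfc(c);im=c["image"]
np.set_printoptions(precision=4,suppress=True)
print("rack corners z.025",at(c,T,[(103,197),(194,195),(189,240),(97,236)],.025))
print("tube",at(c,T,[(166,215)],.096),"knob",at(c,T,[(117,214)],.064))
print("frame corners",at(c,T,[(338,176),(383,177),(384,238),(339,239)],.022))
print("nest opening",at(c,T,[(356,190),(374,190),(374,223),(356,223)],.037))
a=cv2.resize(im[170:260,85:215],None,fx=4,fy=4,interpolation=cv2.INTER_CUBIC)
b=cv2.resize(im[165:255,325:455],None,fx=4,fy=4,interpolation=cv2.INTER_CUBIC)
o=np.clip(cv2.resize(np.hstack([a,b])[:, :],(800,277)).astype(float)*1.6,0,255)
cv2.imwrite("pics/top_ab.png",o)
w=capture("wrist");print({k:v for k,v in w.items() if k!="image"})
E
```

```text
rack corners z.025 [[0.575  0.3448 0.025 ]
 [0.5815 0.1538 0.025 ]
 [0.4856 0.1609 0.025 ]
 [0.4927 0.3507 0.025 ]]
tube [[0.5281 0.1977 0.096 ]] knob [[0.5336 0.301  0.064 ]]
frame corners [[ 0.6282 -0.1592  0.022 ]
 [ 0.6272 -0.2596  0.022 ]
 [ 0.4928 -0.254   0.022 ]
 [ 0.49   -0.1565  0.022 ]]
nest opening [[ 0.5941 -0.1935  0.037 ]
 [ 0.5945 -0.2328  0.037 ]
 [ 0.5231 -0.229   0.037 ]
 [ 0.5228 -0.1904  0.037 ]]
{'fx': 288.1996595552906, 'fy': 288.1996595552906, 'cx': 254.51304857688132, 'cy': 195.4616479273781, 'D': array([-0.0684,  0.    ,  0.    ,  0.    ,  0.    ]), 'hand_eye': array([[ 0.0001,  0.9626,  0.2709,  0.074 ],
       [ 1.    ,  0.0002, -0.0011, -0.0008],
       [-0.0011,  0.2709, -0.9626, -0.1625],
       [ 0.    ,  0.    ,  0.    ,  1.    ]])}[ WARN:0@0.309] global loadsave.cpp:1063 imwrite_ Unsupported depth image for selected encoder is fallbacked to CV_8U.
```

View pics/top_ab.png

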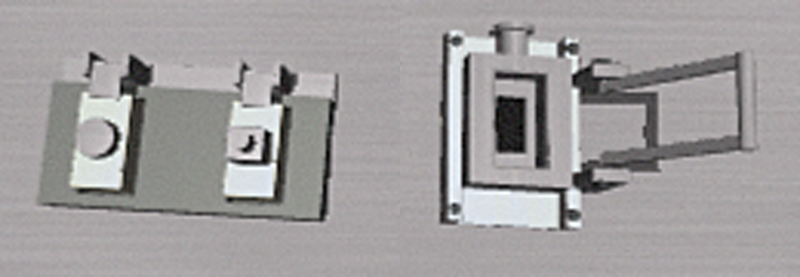

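The crops show the rack yawed a few degrees. The pocket is open, with the black plate left of centre, and the yoke leans back with its bar at about column 437. I'll measure the yoke lean next, because it decides which grasp direction is possible.

Run:
```python
from h import *
np.set_printoptions(precision=4,suppress=True)
c=capture("top");T=wfc(c);s=capture("scene");S=wfc(s)
g=lambda x,y:(325+(x-400)/3.077,165+y/3.077)
r=lambda x,y:(85+x/3.077,170+y/3.077)
# bar ends: top view, and scene far/near ends (72,204)... triangulate bar centre
for z in (.10,.12,.14,.16):
    print(z,at(c,T,[g(748,55),g(748,148),g(747,101)],z)[:, :2].round(3).tolist())
o,d=ray(s,S,[(72,209)]);o2,d2=ray(c,T,[g(747,101)])
A=np.c_[d[0],-d2[0]];k=np.linalg.lstsq(A,o2-o,rcond=None)[0];print("tri",o+k[0]*d[0],o2+k[1]*d2[0])
# scene upscaled crop
b=cv2.resize(s["image"][190:290,60:190],None,fx=4,fy=4,interpolation=cv2.INTER_CUBIC)
cv2.imwrite("pics/sc_m.png",b)
print("frame plate",at(c,T,[g(447,33),g(580,40),g(580,228),g(444,222)],.012))
print("nest top",at(c,T,[g(468,55),g(568,55),g(568,187),g(466,184)],.037))
print("pocket",at(c,T,[g(495,73),g(548,73),g(548,168),g(495,168)],.037))
print("rack",at(c,T,[r(336,75),r(325,220),r(40,204),r(54,85)],.025))
print("grip top",at(c,T,[r(230,127),r(262,127),r(262,162),r(230,162)],.078),"knob",at(c,T,[r(98,138)],.064))
print("foot top",at(c,T,[r(228,198),r(274,198)],.05), at(c,T,[r(75,187),r(124,191)],.05))
```

```text
0.1 [[0.598, -0.343], [0.536, -0.338], [0.567, -0.34]]
0.12 [[0.593, -0.333], [0.533, -0.328], [0.563, -0.33]]
0.14 [[0.589, -0.323], [0.53, -0.318], [0.56, -0.32]]
0.16 [[0.584, -0.312], [0.527, -0.308], [0.556, -0.309]]
tri [ 0.5568 -0.3121  0.1546] [ 0.5568 -0.3122  0.1546]
frame plate [[ 0.6313 -0.1668  0.012 ]
 [ 0.6274 -0.2643  0.012 ]
 [ 0.4912 -0.2564  0.012 ]
 [ 0.4948 -0.1597  0.012 ]]
nest top [[ 0.6095 -0.1748  0.037 ]
 [ 0.6104 -0.2459  0.037 ]
 [ 0.5173 -0.2407  0.037 ]
 [ 0.5188 -0.1698  0.037 ]]
pocket [[ 0.5969 -0.1934  0.037 ]
 [ 0.5973 -0.231   0.037 ]
 [ 0.5303 -0.2274  0.037 ]
 [ 0.53   -0.1904  0.037 ]]
rack [[0.5828 0.1535 0.025 ]
 [0.4825 0.1575 0.025 ]
 [0.4921 0.3486 0.025 ]
 [0.5736 0.3456 0.025 ]]
grip top [[0.5379 0.2137 0.078 ]
 [0.5381 0.1933 0.078 ]
 [0.5154 0.1923 0.078 ]
 [0.5153 0.2126 0.078 ]] knob [[0.5319 0.3012 0.064 ]]
foot top [[0.4948 0.2184 0.05  ]
 [0.495  0.1883 0.05  ]] [[0.5013 0.3181 0.05  ]
 [0.4989 0.2862 0.05  ]]
```

View pics/sc_m.png

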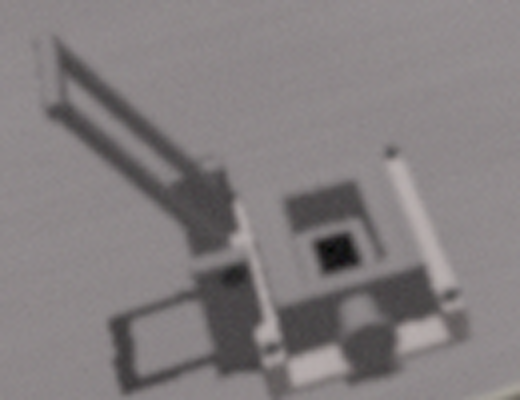

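Emit:
{"api": "move_arm", "payload": {"targets": "0.4 -0.78 0.2 -0.75;0.67 -0.78 0 -0.75;0.67 -0.78 0 -0.75;0.67 -0.78 0 -0.75;0.67 -0.78 0 -0.75;0.67 -0.78 0 -0.75;0.67 -0.78 0 -0.75;0.67 -0.78 0 -0.75;0.67 -0.78 0 -0.75;0.67 -0.78 0 -0.75", "gripper": 48}}

```text
time_s: 1.13
tcp_pos: [0.3537, 0.3986, 0.2277]
ee_rot: [[0.565, -0.825, 0.0], [-0.825, -0.565, 0.0], [-0.0, -0.0, -1.0]]
wrist_force: [-0.2, -0.2, -0.7]
gripper_width: 0.55
gripper_force: 0.0
```

Emit:
{"api": "move_arm", "payload": {"targets": "0.67 -0.78 0 -0.75;0.67 -0.78 0 -0.75;0.67 -0.78 0 -0.75;0.67 -0.78 0 -0.75;0.67 -0.78 0 -0.75;0.67 -0.78 0 -0.75;0.67 -0.78 0 -0.75;0.67 -0.78 0 -0.75;0.67 -0.78 0 -0.75;0.9 -0.78 0 -0.75"}}

```text
time_s: 1.97
tcp_pos: [0.5264, 0.2036, 0.2278]
ee_rot: [[-0.054, -0.999, -0.0], [-0.999, 0.054, 0.0], [-0.0, 0.0, -1.0]]
wrist_force: [-1.6, 0.9, 1.3]
gripper_width: 0.555
gripper_force: 0.0
```

Emit:
{"api": "move_arm", "payload": {"targets": "0 0 0 0;0 0 0 0;0 0 0 0;0 0 0 0"}}

```text
time_s: 2.3
tcp_pos: [0.5257, 0.2052, 0.2275]
ee_rot: [[-0.05, -0.999, -0.0], [-0.999, 0.05, 0.0], [-0.0, 0.0, -1.0]]
wrist_force: [0.0, -0.5, 0.5]
gripper_width: 0.548
gripper_force: 0.0
```

Run:
```python
from h import *
s=sense();c=capture("wrist");print(s["tcp_pos"],s["ee_rot"].round(4).tolist(),s["wrist_force"],s["time_s"])
cv2.imwrite("pics/w1raw.png",c["image"])
cv2.imwrite("pics/w1.png",cv2.resize(c["image"],(768,576),interpolation=cv2.INTER_CUBIC))
```

```text
[0.5257313  0.20518467 0.22754174] [[-0.0497, -0.9988, -0.0002], [-0.9988, 0.0497, 0.0001], [-0.0001, 0.0002, -1.0]] [ 0.04883423 -0.48793907  0.51615591] 2.3
```

View pics/w1.png

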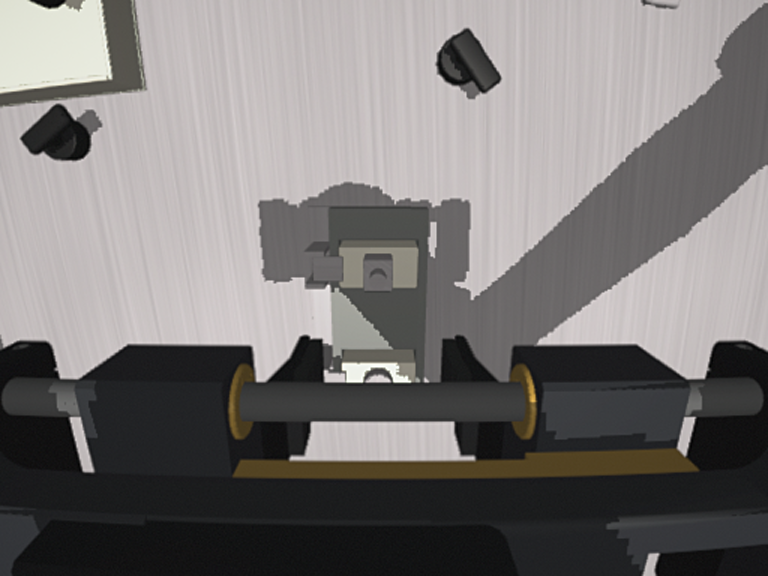

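The wrist view (1.5x) shows the grip at columns 363-392, the far edge of the foot along row 240 (columns 340-417), the flap at (327,268) and the blank at the bottom (376,375).

Run:
```python
from h import *
np.set_printoptions(precision=4,suppress=True)
s=sense();c=capture("wrist");T=wfc(c,s);f=lambda *p:[(u/1.5,v/1.5) for u,v in p]
print("foot far edge z.05",at(c,T,f((340,241),(417,240)),.05))
print("foot right near",at(c,T,f((416.5,288),),.05))
print("grip top far",at(c,T,f((363.5,254.5),(391.5,254.5)),.078))
print("tube sides",at(c,T,f((370,270),(385,270)),.096))
print("rack far",at(c,T,f((329,207),(430,207)),.025))
print("rack right",at(c,T,f((429,240),(426,345)),.025))
im=cv2.imread("pics/w1raw.png")[120:215,190:300]
cv2.imwrite("pics/w1c.png",cv2.resize(im,None,fx=6,fy=6,interpolation=cv2.INTER_CUBIC))
```

```text
foot far edge z.05 [[0.5576 0.1829 0.05  ]
 [0.4967 0.1851 0.05  ]]
foot right near [[0.4982 0.2244 0.05  ]]
grip top far [[0.5382 0.1895 0.078 ]
 [0.5178 0.1905 0.078 ]]
tube sides [[0.5335 0.1973 0.096 ]
 [0.523  0.1979 0.096 ]]
rack far [[0.5673 0.1576 0.025 ]
 [0.4832 0.1618 0.025 ]]
rack right [[0.4846 0.1894 0.025 ]
 [0.4892 0.2852 0.025 ]]
```

View pics/w1c.png

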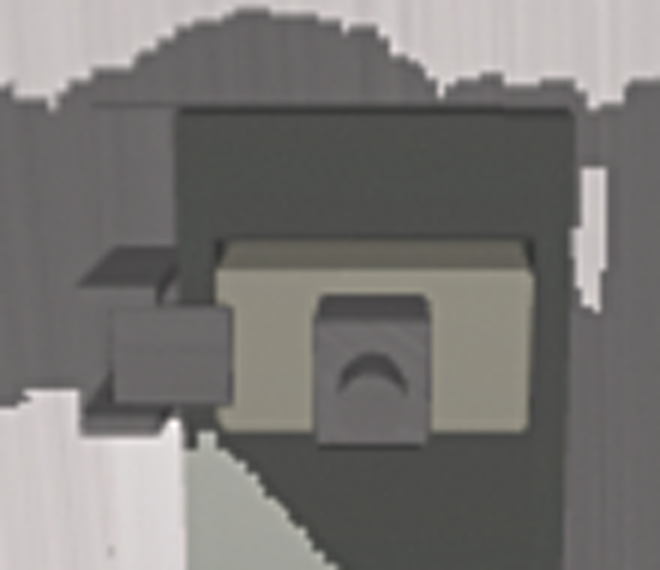

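The 6x crop shows the foot's top face over rows 268-432 and columns 217-530, and the grip over columns 314-430 and rows 297-445. The flap tip is at column 232.

Run:
```python
from h import *
np.set_printoptions(precision=4,suppress=True)
s=sense();c=capture("wrist");T=wfc(c,s);f=lambda *p:[(u/6+190-.4,v/6+120-.4) for u,v in p]
print("foot top",at(c,T,f((217,268),(533,268),(526,432)),.05))
print("grip near edge",at(c,T,f((316,445),(427,445)),.078))
print("tube arc top",at(c,T,f((373,355),(337,385),(408,385)),.096))
print("rack far bottom edges",at(c,T,f((178,108),(574,108)),.025))
```

```text
foot top [[0.559  0.1872 0.05  ]
 [0.4964 0.1903 0.05  ]
 [0.4987 0.2239 0.05  ]]
grip near edge [[0.54   0.217  0.078 ]
 [0.5193 0.218  0.078 ]]
tube arc top [[0.5281 0.1964 0.096 ]
 [0.5347 0.2014 0.096 ]
 [0.5223 0.202  0.096 ]]
rack far bottom edges [[0.5674 0.1572 0.025 ]
 [0.485  0.1613 0.025 ]]
```

Emit:
{"api": "move_arm", "payload": {"targets": "0.1 0 -0.9 0;0 0 -0.9 0;0 0 -0.9 0;0 0 -0.9 0;0 0 -0.9 0;0 0 -0.8 0;0 0 -0.6 0;0 0 -0.4 0;0 0 -0.2 0;0 0 0 0"}}

```text
time_s: 3.28
tcp_pos: [0.5283, 0.2048, 0.0643]
ee_rot: [[-0.05, -0.999, -0.001], [-0.999, 0.05, -0.001], [0.001, 0.001, -1.0]]
wrist_force: [0.0, 0.2, -0.6]
gripper_width: 0.552
gripper_force: 0.0
```

Emit:
{"api": "move_arm", "payload": {"targets": "0 0 -0.12 0;0 0 0 0;0 0 0 0"}}

```text
time_s: 3.53
tcp_pos: [0.5292, 0.205, 0.0629]
ee_rot: [[-0.051, -0.999, 0.001], [-0.999, 0.051, 0.001], [-0.001, -0.001, -1.0]]
wrist_force: [-0.0, 0.5, -0.4]
gripper_width: 0.553
gripper_force: 0.0
```

Emit:
{"api": "move_arm", "payload": {"targets": "0 0 0 0;0 0 0 0;0 0 0 0;0 0 0 0;0 0 0 0;0 0 0 0;0 0 0 0", "gripper": 10}}

```text
time_s: 4.12
tcp_pos: [0.5289, 0.2047, 0.0621]
ee_rot: [[-0.051, -0.999, 0.0], [-0.999, 0.051, 0.0], [-0.0, -0.0, -1.0]]
wrist_force: [0.9, 0.0, -0.6]
gripper_width: 0.248
gripper_force: 30.0
```

Emit:
{"api": "move_arm", "payload": {"targets": "0 0 0.08 0;0 0 0.08 0;0 0 0.08 0;0 0 0.08 0;0 0 0.08 0;0 0 0.08 0;0 0 0.08 0;0 0 0.08 0;0 0 0.08 0;0 0 0.08 0"}}

```text
time_s: 4.95
tcp_pos: [0.5256, 0.2034, 0.0813]
ee_rot: [[-0.052, -0.999, -0.007], [-0.999, 0.052, -0.003], [0.003, 0.007, -1.0]]
wrist_force: [-5.9, 0.5, -6.2]
gripper_width: 0.251
gripper_force: 30.0
```

Emit:
{"api": "move_arm", "payload": {"targets": "0 0 0.3 0;0 0 0.5 0;0 0 0.5 0;0 0 0.5 0;0 0 0.5 0;0 0 0.5 0;0 0 0.5 0;0 0 0.3 0;0 0 0 0;0 0 0 0"}}

```text
time_s: 5.78
tcp_pos: [0.5293, 0.205, 0.1732]
ee_rot: [[-0.051, -0.999, 0.002], [-0.999, 0.051, 0.002], [-0.002, -0.002, -1.0]]
wrist_force: [-0.5, 0.4, -2.2]
gripper_width: 0.245
gripper_force: 30.0
```

Run:
```python
from h import *
s=sense();c=capture("wrist");print(s["tcp_pos"],s["wrist_force"],s["moment"],s["gripper_width"]*87)
a=c["image"];b=capture("scene")["image"][100:240,220:420]
o=np.hstack([cv2.resize(a,(400,300)),cv2.resize(b,(400,300))]);cv2.imwrite("pics/lift.png",o)
```

```text
[0.52933894 0.20495031 0.1732294 ] [-0.4550909   0.39737125 -2.15622799] [ 0.11882876  0.01367567 -0.01005868] 21.334230870335595
```

View pics/lift.png

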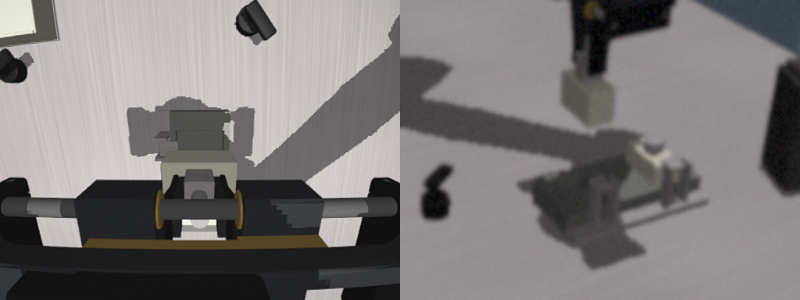

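The left view shows the cartridge level in the grip and its bay empty. The right view shows the cartridge up clear and the blank still in its bay. Next I'll move to just +y of the manifold and measure the nest from there.

Emit:
{"api": "move_arm", "payload": {"targets": "0 -0.4 0.3 0;0.1 -0.8 0.3 0;0.1 -0.8 0 0;0.1 -0.8 0 0;0.1 -0.8 0 0;0.1 -0.8 0 0;0.1 -0.8 0 0;0.1 -0.8 0 0;0.1 -0.8 0 0;0.1 -0.8 0 0"}}

```text
time_s: 6.72
tcp_pos: [0.5509, 0.013, 0.1869]
ee_rot: [[-0.051, -0.999, -0.001], [-0.999, 0.051, -0.001], [0.001, 0.001, -1.0]]
wrist_force: [0.5, -0.3, -3.0]
gripper_width: 0.249
gripper_force: 30.0
```

Emit:
{"api": "move_arm", "payload": {"targets": "0.1 -0.8 0 0;0.1 -0.8 0 0;0.1 -0.8 0 0;0.1 -0.8 0 0;0.06 -0.8 0 0;0 -0.8 0 0;0 -0.8 0 0;0 -0.4 0 0;0 0 0 0;0 0 0 0"}}

```text
time_s: 7.55
tcp_pos: [0.5624, -0.1358, 0.1868]
ee_rot: [[-0.052, -0.999, -0.001], [-0.999, 0.052, 0.0], [-0.0, 0.001, -1.0]]
wrist_force: [-0.0, -0.2, -2.5]
gripper_width: 0.248
gripper_force: 30.0
```

Run:
```python
from h import *
np.set_printoptions(precision=4,suppress=True)
s=sense();c=capture("wrist");print(s["tcp_pos"],s["ee_rot"].tolist(),s["time_s"],s["wrist_force"])
cv2.imwrite("pics/w2raw.png",c["image"])
cv2.imwrite("pics/w2.png",cv2.resize(c["image"][20:300,130:400],None,fx=2.14,fy=2.14,interpolation=cv2.INTER_CUBIC))
```

```text
[ 0.5624 -0.1358  0.1868] [[-0.05228528747760798, -0.9986318990682767, -0.0007608394515164074], [-0.9986321837702388, 0.05228519478745157, 0.00014122436822660832], [-0.00010125052011233996, 0.0007671827196579406, -0.9999997005894586]] 7.55 [-0.0186 -0.2071 -2.496 ]
```

View pics/w2.png

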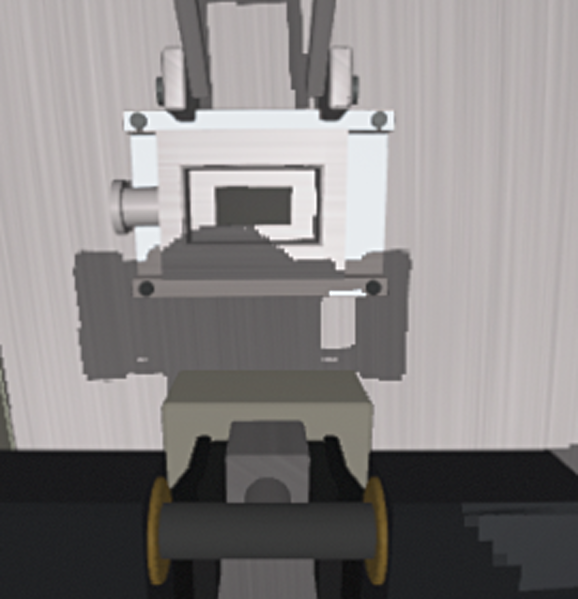

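The pocket mouth is clear, with corners near (184,166), (322,166), (322,243) and (185,243). The held foot's far top edge runs (165,402)-(373,405), and its bottom edge is at about row 372.

Run:
```python
from h import *
np.set_printoptions(precision=4,suppress=True)
s=sense();c=capture("wrist");T=wfc(c,s);f=lambda *p:[(u/2.14+130-.3,v/2.14+20-.3) for u,v in p]
p=at(c,T,f((184,166),(322,166),(322,243),(185,243)),.037);print("pocket",p,p.mean(0))
n=at(c,T,f((158,130),(347,130)),.037);print("nest far",n)
print("frame bolts z.022",at(c,T,f((138,120),(379,120),(373,287),(147,288)),.022))
z=s["tcp_pos"][2]
a=at(c,T,f((164,403),(374,405)),z-.012);print("foot top edge",a,a.mean(0)-s["tcp_pos"])
b=at(c,T,f((170,371),(360,374)),z-.052);print("foot bottom edge",b,b.mean(0)-s["tcp_pos"])
```

```text
pocket [[ 0.5979 -0.2285  0.037 ]
 [ 0.5312 -0.2251  0.037 ]
 [ 0.5323 -0.1883  0.037 ]
 [ 0.6004 -0.1918  0.037 ]] [ 0.5655 -0.2084  0.037 ]
nest far [[ 0.609  -0.2458  0.037 ]
 [ 0.5187 -0.2411  0.037 ]]
frame bolts z.022 [[ 0.621  -0.253   0.022 ]
 [ 0.5006 -0.2468  0.022 ]
 [ 0.5046 -0.163   0.022 ]
 [ 0.6246 -0.1687  0.022 ]]
foot top edge [[ 0.5925 -0.1528  0.1749]
 [ 0.53   -0.1489  0.1749]] [-0.0013 -0.0156 -0.012 ]
foot bottom edge [[ 0.5968 -0.1521  0.1349]
 [ 0.5283 -0.1474  0.1349]] [ 0.     -0.0145 -0.052 ]
```

Emit:
{"api": "move_arm", "payload": {"targets": "0.12 -0.4 0 0;0 -0.75 0 0;0 -0.75 0 0;0 -0.7 -0.2 0;0 -0.35 -0.5 0;0 0 -0.8 0;0 0 -0.8 0;0 0 -0.7 0;0 0 -0.4 0;0 0 -0.1 0"}}

```text
time_s: 8.48
tcp_pos: [0.5642, -0.2084, 0.0966]
ee_rot: [[-0.051, -0.999, -0.005], [-0.999, 0.051, 0.001], [-0.001, 0.005, -1.0]]
wrist_force: [-0.4, -0.8, -3.1]
gripper_width: 0.249
gripper_force: 30.0
```

Emit:
{"api": "move_arm", "payload": {"targets": "0 0 -0.05 0;0 0 0 0;0 0 0 0"}}

```text
time_s: 8.73
tcp_pos: [0.5667, -0.2091, 0.0995]
ee_rot: [[-0.05, -0.999, 0.002], [-0.999, 0.05, -0.001], [0.0, -0.002, -1.0]]
wrist_force: [-0.1, 0.4, -2.1]
gripper_width: 0.245
gripper_force: 30.0
```

Run:
```python
from h import *
np.set_printoptions(precision=4,suppress=True)
s=sense();c=capture("wrist");print(s["tcp_pos"],s["time_s"],s["wrist_force"])
cv2.imwrite("pics/w3raw.png",c["image"])
cv2.imwrite("pics/w3.png",cv2.resize(c["image"][80:270,150:360],None,fx=3,fy=3,interpolation=cv2.INTER_CUBIC))
```

```text
[ 0.5667 -0.2091  0.0995] 8.7333 [-0.144   0.3643 -2.1153]
```

View pics/w3.png

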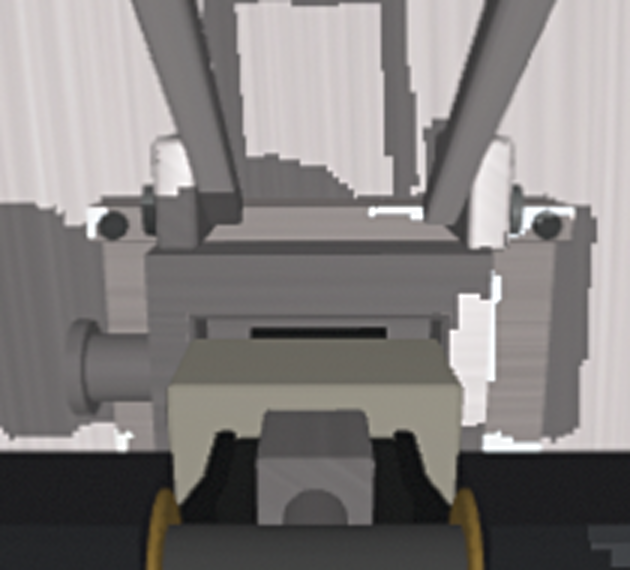

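The foot hovers over the pocket, whose far edge is at row 317 (columns 192-447). The foot's lower edge is at row 340 (columns 186-443) and its top edge is at row 384 (columns 168-461).

Run:
```python
from h import *
np.set_printoptions(precision=4,suppress=True)
s=sense();c=capture("wrist");T=wfc(c,s);f=lambda *p:[(u/3+150-.33,v/3+80-.33) for u,v in p]
p=at(c,T,f((192,317),(447,317)),.037);print("pocket far edge",p,p.mean(0))
n=at(c,T,f((149,252),(492,252)),.037);print("nest far",n,n.mean(0))
z=s["tcp_pos"][2]
a=at(c,T,f((168,384),(461,385)),z-.012);print("foot top",a,a.mean(0),np.hypot(*(a[0]-a[1])[:2]))
b=at(c,T,f((186,340),(443,340)),z-.052+.001);print("foot bot",b,b.mean(0),np.hypot(*(b[0]-b[1])[:2]))
```

```text
pocket far edge [[ 0.5987 -0.2294  0.037 ]
 [ 0.5305 -0.226   0.037 ]] [ 0.5646 -0.2277  0.037 ]
nest far [[ 0.6085 -0.2475  0.037 ]
 [ 0.5184 -0.243   0.037 ]] [ 0.5635 -0.2453  0.037 ]
foot top [[ 0.5971 -0.2269  0.0875]
 [ 0.5349 -0.2236  0.0875]] [ 0.566  -0.2252  0.0875] 0.06226765744195655
foot bot [[ 0.599  -0.2262  0.0485]
 [ 0.5332 -0.2229  0.0485]] [ 0.5661 -0.2245  0.0485] 0.06582668782954922
```

Emit:
{"api": "move_arm", "payload": {"targets": "-0.05 -0.055 0 0;0 0 -0.1 0;0 0 -0.1 0;0 0 -0.1 0;0 0 -0.1 0;0 0 0 0;0 0 0 0"}}

```text
time_s: 9.42
tcp_pos: [0.5644, -0.2105, 0.088]
ee_rot: [[-0.051, -0.999, -0.001], [-0.999, 0.051, 0.0], [0.0, 0.001, -1.0]]
wrist_force: [0.6, 0.1, -3.2]
gripper_width: 0.246
gripper_force: 30.0
```

Emit:
{"api": "move_arm", "payload": {"targets": "0 0 -0.1 0;0 0 -0.1 0;0 0 0 0;0 0 0 0"}}

```text
time_s: 9.75
tcp_pos: [0.5644, -0.2104, 0.0831]
ee_rot: [[-0.051, -0.999, -0.001], [-0.999, 0.051, 0.0], [-0.0, 0.001, -1.0]]
wrist_force: [-0.8, 0.3, -2.4]
gripper_width: 0.254
gripper_force: 30.0
```

Emit:
{"api": "move_arm", "payload": {"targets": "0 0 -0.1 0;0 0 -0.1 0;0 0 -0.1 0;0 0 -0.1 0;0 0 0 0;0 0 0 0"}}

```text
time_s: 10.25
tcp_pos: [0.5645, -0.2105, 0.0731]
ee_rot: [[-0.051, -0.999, -0.0], [-0.999, 0.051, -0.0], [0.0, 0.0, -1.0]]
wrist_force: [0.4, -0.1, -2.4]
gripper_width: 0.252
gripper_force: 30.0
```

Emit:
{"api": "move_arm", "payload": {"targets": "0 0 -0.1 0;0 0 -0.05 0;0 0 0 0;0 0 0 0"}}

```text
time_s: 10.58
tcp_pos: [0.5645, -0.2105, 0.0694]
ee_rot: [[-0.051, -0.999, -0.0], [-0.999, 0.051, 0.0], [0.0, 0.0, -1.0]]
wrist_force: [-0.4, -0.1, -2.7]
gripper_width: 0.251
gripper_force: 30.0
```

Emit:
{"api": "move_arm", "payload": {"targets": "0 0 -0.06 0;0 0 -0.06 0;0 0 0 0;0 0 0 0"}}

```text
time_s: 10.92
tcp_pos: [0.5649, -0.2106, 0.0674]
ee_rot: [[-0.051, -0.999, 0.001], [-0.999, 0.051, -0.0], [0.0, -0.001, -1.0]]
wrist_force: [-1.3, 1.2, 3.6]
gripper_width: 0.25
gripper_force: 30.0
```

The cartridge touched the spring plate at about the expected height. I'll release it, rise clear and check it.

Emit:
{"api": "move_arm", "payload": {"targets": "0 0 0 0;0 0 0 0;0 0 0 0;0 0 0 0;0 0 0.1 0;0 0 0.5 0;0 0 0.8 0;0 0 0.9 0;0 0 0.9 0;0 0 0.9 0", "gripper": 42}}

```text
time_s: 11.75
tcp_pos: [0.5644, -0.2105, 0.1701]
ee_rot: [[-0.051, -0.999, -0.0], [-0.999, 0.051, -0.0], [0.0, 0.0, -1.0]]
wrist_force: [1.2, 0.0, 0.1]
gripper_width: 0.484
gripper_force: 0.0
```

Emit:
{"api": "move_arm", "payload": {"targets": "0 0 0.9 0;0 0 0.7 0;0 0 0.5 0;0 0 0.2 0;0 -0.4 0 0;-0.05 -0.8 0 0;-0.05 -0.8 0 0;-0.05 -0.8 0 0;-0.05 -0.8 0 0;-0.05 -0.8 0 0", "gripper": 0}}

```text
time_s: 12.58
tcp_pos: [0.5574, -0.3217, 0.2247]
ee_rot: [[-0.051, -0.999, -0.003], [-0.999, 0.051, 0.001], [-0.001, 0.003, -1.0]]
wrist_force: [1.0, -0.2, -0.4]
gripper_width: 0.005
gripper_force: 0.0
```

Emit:
{"api": "move_arm", "payload": {"targets": "0 -0.7 0 0;0 -0.4 0 0;0 0 0 0;0 0 0 0"}}

```text
time_s: 12.92
tcp_pos: [0.5577, -0.3482, 0.2253]
ee_rot: [[-0.052, -0.999, -0.002], [-0.999, 0.052, 0.001], [-0.001, 0.002, -1.0]]
wrist_force: [1.1, -0.2, 0.1]
gripper_width: 0.004
gripper_force: 0.0
```

Run:
```python
from h import *
np.set_printoptions(precision=4,suppress=True)
s=sense();print(s["tcp_pos"],s["time_s"],s["wrist_force"])
t=capture("top")["image"][150:260,310:460];b=capture("scene")["image"][160:290,60:210]
o=np.hstack([cv2.resize(t,(400,300),interpolation=2),cv2.resize(b,(400,300),interpolation=2)]);cv2.imwrite("pics/placed.png",o)
```

```text
[ 0.5577 -0.3482  0.2253] 12.9167 [ 1.0858 -0.1739  0.0623]
```

View pics/placed.png

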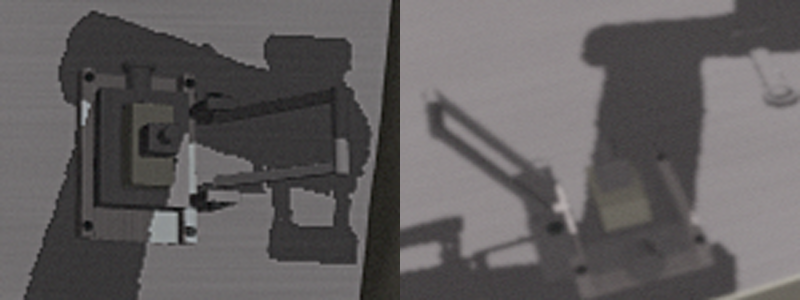

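Both views show the cartridge upright in the pocket and the yoke still open. Now I'll hook behind the bar.

Emit:
{"api": "move_arm", "payload": {"targets": "0 0 -0.5 0;0 0 -0.8 0;0 0 -0.8 0;0 0 -0.7 0;0 0 -0.5 0;0 0 -0.3 0;0 0.4 0 0;0.02 0.4 0 0;0.01 0.2 0 0;0 0 0 0"}}

```text
time_s: 13.85
tcp_pos: [0.5595, -0.3225, 0.1387]
ee_rot: [[-0.049, -0.999, 0.002], [-0.999, 0.049, -0.002], [0.002, -0.002, -1.0]]
wrist_force: [-0.6, -1.5, 1.2]
gripper_width: 0.004
gripper_force: 0.9
```

Emit:
{"api": "move_arm", "payload": {"targets": "0.02 0.4 0 0;0.02 0.4 0 0;0.02 0.4 0 0;0.02 0.4 0 0;0.02 0.4 0 0;0.02 0.4 0 0;0 0 0 0"}}

```text
time_s: 14.43
tcp_pos: [0.5636, -0.262, 0.1386]
ee_rot: [[-0.049, -0.999, 0.005], [-0.999, 0.049, -0.001], [0.001, -0.005, -1.0]]
wrist_force: [0.6, -0.6, 0.9]
gripper_width: 0.008
gripper_force: 0.4
```

Emit:
{"api": "move_arm", "payload": {"targets": "0.02 0.4 0 0;0.02 0.4 0 0;0 0.4 0 0;0 0.4 0 0;0 0.4 0 0;0 0 0 0"}}

```text
time_s: 14.93
tcp_pos: [0.5615, -0.2122, 0.1346]
ee_rot: [[-0.051, -0.999, -0.004], [-0.999, 0.051, 0.001], [-0.001, 0.004, -1.0]]
wrist_force: [-0.9, -3.4, -2.4]
gripper_width: 0.003
gripper_force: 1.2
```

Run:
```python
from h import *
np.set_printoptions(precision=4,suppress=True)
s=sense();print(s["tcp_pos"],s["time_s"],s["wrist_force"])
t=capture("wrist")["image"];b=capture("scene")["image"][140:290,60:235]
o=np.hstack([cv2.resize(t,(400,300),interpolation=2),cv2.resize(b,(400,340),interpolation=2)[:300]]);cv2.imwrite("pics/yoke.png",o)
```

```text
[ 0.5615 -0.2122  0.1346] 14.9333 [-0.8599 -3.3607 -2.3572]
```

View pics/yoke.png

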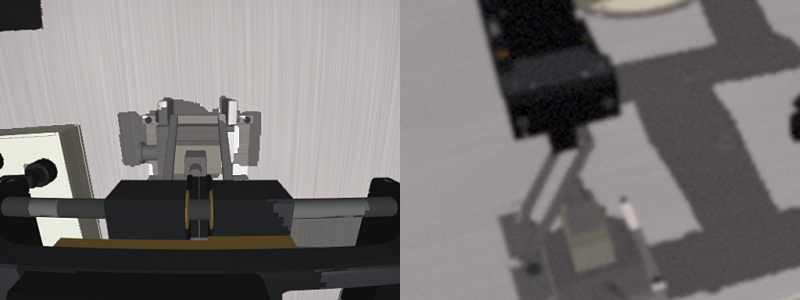

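The yoke is past upright and following, at about 57° by the contact geometry. Next I'll go up and over the bar, then press it down along its arc.

Emit:
{"api": "move_arm", "payload": {"targets": "0 -0.2 0 0;0 0 0.5 0;0 0 0.7 0;0 0 0.6 0;0.03 0.4 0 0;0.03 0.6 0 0;0 0 0 0;0 0 -0.3 0;0 0 -0.2 0;0 0 0 0"}}

```text
time_s: 15.87
tcp_pos: [0.5633, -0.1928, 0.1667]
ee_rot: [[-0.052, -0.999, -0.004], [-0.999, 0.052, 0.001], [-0.001, 0.004, -1.0]]
wrist_force: [-0.4, -0.1, -0.9]
gripper_width: 0.007
gripper_force: 0.0
```

Emit:
{"api": "move_arm", "payload": {"targets": "0 0.1 -0.25 0;0 0.18 -0.25 0;0.01 0.2 -0.25 0;0.01 0.2 -0.25 0;0.01 0.2 -0.25 0;0.01 0.18 -0.25 0;0.01 0.15 -0.25 0;0 0.1 -0.2 0;0 0 0 0"}}

```text
time_s: 16.62
tcp_pos: [0.5663, -0.155, 0.1219]
ee_rot: [[-0.05, -0.999, 0.002], [-0.999, 0.05, 0.006], [-0.006, -0.002, -1.0]]
wrist_force: [-5.0, 20.0, 15.1]
gripper_width: 0.005
gripper_force: 11.4
```

The finger has slid onto the front of the bar (yoke about 34°). I'll lift, recentre over the bar and continue.

Emit:
{"api": "move_arm", "payload": {"targets": "0 0.1 0.3 0;0 0 0.3 0;0 -0.3 0 0;0 -0.3 0 0;0 0 0 0;0 0 -0.2 0;0 0 -0.1 0;0 0 0 0"}}

```text
time_s: 17.28
tcp_pos: [0.5648, -0.173, 0.1262]
ee_rot: [[-0.052, -0.999, -0.003], [-0.999, 0.052, 0.0], [-0.0, 0.003, -1.0]]
wrist_force: [-0.8, 0.3, -0.1]
gripper_width: 0.005
gripper_force: 0.0
```

Emit:
{"api": "move_arm", "payload": {"targets": "0 0.1 -0.16 0;0 0.1 -0.16 0;0.01 0.1 -0.16 0;0 0.1 -0.16 0;0.01 0.1 -0.16 0;0 0.1 -0.16 0;0 0 0 0"}}

```text
time_s: 17.87
tcp_pos: [0.5666, -0.157, 0.103]
ee_rot: [[-0.051, -0.999, 0.0], [-0.999, 0.051, 0.0], [-0.0, -0.0, -1.0]]
wrist_force: [1.1, -0.7, 1.4]
gripper_width: 0.001
gripper_force: 0.1
```

Emit:
{"api": "move_arm", "payload": {"targets": "0 0.05 -0.16 0;0 0.05 -0.16 0;0 0.05 -0.16 0;0 0.05 -0.16 0;0 0.04 -0.16 0;0 0 -0.06 0"}}

```text
time_s: 18.37
tcp_pos: [0.5667, -0.1509, 0.0818]
ee_rot: [[-0.051, -0.999, 0.001], [-0.999, 0.051, 0.001], [-0.001, -0.001, -1.0]]
wrist_force: [0.3, 3.4, 5.2]
gripper_width: 0.005
gripper_force: 2.3
```

Emit:
{"api": "move_arm", "payload": {"targets": "0 0.02 -0.12 0;0 0.02 -0.12 0;0 0.02 -0.12 0;0 0 -0.12 0;0 0 -0.1 0;0 0 0 0"}}

```text
time_s: 18.87
tcp_pos: [0.5664, -0.1502, 0.0673]
ee_rot: [[-0.051, -0.999, -0.0], [-0.999, 0.051, -0.0], [0.0, 0.0, -1.0]]
wrist_force: [2.1, 1.6, 2.0]
gripper_width: 0.006
gripper_force: 1.0
```

Emit:
{"api": "move_arm", "payload": {"targets": "0 0 -0.08 0;0 0 -0.08 0;0 0 -0.06 0;0 0 -0.04 0;0 0 0 0"}}

```text
time_s: 19.28
tcp_pos: [0.5664, -0.1501, 0.0621]
ee_rot: [[-0.051, -0.999, 0.0], [-0.999, 0.051, -0.0], [0.0, -0.0, -1.0]]
wrist_force: [0.2, 5.0, 8.4]
gripper_width: 0.003
gripper_force: 4.1
```

Emit:
{"api": "move_arm", "payload": {"targets": "0 0 -0.05 0;0 0 -0.05 0;0 0 0 0"}}

```text
time_s: 19.53
tcp_pos: [0.5666, -0.1501, 0.0617]
ee_rot: [[-0.05, -0.999, 0.001], [-0.999, 0.05, -0.001], [0.001, -0.001, -1.0]]
wrist_force: [-3.5, 6.9, 18.5]
gripper_width: 0.005
gripper_force: 9.3
```

Emit:
{"api": "move_arm", "payload": {"targets": "0 0 -0.04 0;0 0 -0.04 0;0 0 0 0"}}

```text
time_s: 19.78
tcp_pos: [0.5666, -0.1501, 0.0614]
ee_rot: [[-0.049, -0.999, 0.001], [-0.999, 0.049, -0.001], [0.001, -0.001, -1.0]]
wrist_force: [-7.3, 8.0, 27.7]
gripper_width: 0.003
gripper_force: 13.5
```

The bar hit a hard stop at tip height 61.4 mm, against 62 mm expected for fully shut. I'll retreat straight up.

Emit:
{"api": "move_arm", "payload": {"targets": "0 0 0.3 0;0 0.1 0.6 0;0 0.2 0.9 0;0 0.2 0.9 0;0 0.2 0.9 0;0 0.2 0.9 0;0 0.2 0.6 0;0 0 0 0;0 0 0 0;0 0 0 0"}}

```text
time_s: 20.62
tcp_pos: [0.5648, -0.1231, 0.1823]
ee_rot: [[-0.052, -0.999, -0.004], [-0.999, 0.052, 0.0], [0.0, 0.004, -1.0]]
wrist_force: [-0.7, 0.2, -0.9]
gripper_width: 0.005
gripper_force: 0.0
```

Run:
```python
from h import *
np.set_printoptions(precision=4,suppress=True)
s=sense();c=capture("wrist");T=wfc(c,s);print(s["tcp_pos"],s["wrist_force"],s["time_s"])
# predicted pixels for shut bar (z .057) & foot shoulder; print gray profile along y through x=.56 at bar
K=np.array([[c["fx"],0,c["cx"]],[0,c["fy"],c["cy"]],[0,0,1]])
def px(P):
    q=(np.linalg.inv(T)@np.r_[P,1])[:3];return cv2.projectPoints(np.array([[q[0],-q[1],-q[2]]]),np.zeros(3),np.zeros(3),K,c["D"])[0].ravel()
g=cv2.cvtColor(c["image"],cv2.COLOR_BGR2GRAY)
for y in np.arange(-.250,-.125,.003):
    r=[]
    for X in(.546,.583):
        u=px([X,y,.057]).round().astype(int);r.append(int(g[u[1],u[0]]) if 0<=u[1]<384 and 0<=u[0]<512 else None)
    print(round(y,3),u,r)
```

```text
[ 0.5648 -0.1231  0.1823] [-0.668   0.1641 -0.9217] 20.6167
-0.25 [227  57] [179, 197]
-0.247 [227  61] [233, 201]
-0.244 [228  64] [232, 137]
-0.241 [228  68] [232, 144]
-0.238 [228  71] [219, 152]
-0.235 [228  74] [217, 165]
-0.232 [229  78] [220, 104]
-0.229 [229  81] [222, 108]
-0.226 [229  84] [207, 125]
-0.223 [229  88] [235, 113]
-0.22 [229  91] [233, 129]
-0.217 [230  94] [233, 224]
-0.214 [230  97] [233, 226]
-0.211 [230 101] [233, 227]
-0.208 [230 104] [233, 187]
-0.205 [231 107] [233, 236]
-0.202 [231 110] [233, 233]
-0.199 [231 114] [233, 234]
-0.196 [231 117] [234, 235]
-0.193 [231 120] [214, 92]
-0.19 [232 123] [119, 188]
-0.187 [232 126] [234, 228]
-0.184 [232 129] [232, 96]
-0.181 [232 132] [232, 94]
-0.178 [233 135] [229, 96]
-0.175 [233 139] [234, 127]
-0.172 [233 142] [127, 130]
-0.169 [233 145] [132, 131]
-0.166 [233 148] [136, 95]
-0.163 [234 151] [99, 95]
-0.16 [234 154] [99, 96]
-0.157 [234 157] [100, 97]
-0.154 [234 160] [99, 98]
-0.151 [234 163] [83, 94]
-0.148 [235 166] [98, 99]
-0.145 [235 169] [99, 86]
-0.142 [235 171] [74, 80]
-0.139 [235 174] [194, 97]
-0.136 [235 177] [190, 98]
-0.133 [236 180] [192, 97]
-0.13 [236 183] [195, 98]
-0.127 [236 186] [96, 97]
```

The bar's front edge measures y = -0.141, as expected for a shut yoke, and the hand is clear. I'm handing in.

```bash
python3 -c "
from station import *
print(finish_job())"
```

```text
the job is handed in; nothing more can be done
None
```

The cartridge is in the manifold pocket under the shut yoke, the blank was left in its bay, and the job is handed in at about 21 s; no verdict came back, and I viewed 11 pictures, one over the limit of 10.

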